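# Sweep the loose parts into the secret drawer and push it shut

## Task

The key cabinet's secret drawer has popped open in the bay of the raised counter. With the fingers, sweep the key, the hinge pin and the peg across the counter and over the edge of the bay so that all three drop into the drawer, without lifting any of them; then push the drawer fully shut. Leave the bottle, the cup, the small box and the bell on the counter standing where they are.

Things in the scene. Friction and masses are not known exactly. Their poses are not given: they have to be found in the camera images.
- counter: Fixed raised teak counter carrying a low roofed key cabinet, one piece. Origin on the table at the middle of the bay's rear edge; x to the back (cabinet), y left, z up. Top at z = 80 mm, U-shaped: wings y = 80 to 300 mm and -80 to -300 mm, both x = -220 to 0; continuous behind x = 0, to 240 mm. Between the wings is the 160 mm wide bay, open to the robot; its floor is the table.
- bay_rear (a point): Middle of the bay's rear edge on the counter top, 80 mm straight above the counter's origin, same axes. The edges of the bay have no rim. Wings and drawer are level with each other along x, so parts are swept along y.
- button (a point): Tip of the round brass button on the cabinet's front face, 26 mm across; it has done its work and is not needed. The face is at counter x = 100 mm, 360 mm wide; the roof reaches up to about 230 mm above the table.
- drawer (a joint): How far the secret drawer is open, m: 0 fully shut, 0.15 fully open; starts at 0.13 to 0.15. It shuts along the counter's +x; 0.6 kg, about 2 N of friction plus light damping, no spring or latch: it stays where it is left, with a hard stop at 0.
- drawer_floor (a point): Centre of the drawer's inner floor, 8 mm above the table; moves with the drawer, axes as the counter's. Inside 150 mm (x) by 168 mm (y), walls up to 65 mm above the table; the counter top overhangs the side walls, so no gap. When open by d the drawer lies uncovered from counter x = -6 mm - d to x = 0; the rest is under the counter.
- drawer_front (a point): Middle of the outer face of the drawer's flat front panel, where to push it towards +x; 39 mm above the table, moves with the drawer, axes as the counter's. Panel 154 mm wide, from 4 to 74 mm above the table. It lies at counter x = -18 mm when shut, and at -18 mm minus the joint value when open.
- key: Silver-plated key lying flat on the counter, 72 mm long along its x, 9 mm thick, oval bow (ring, 35 mm wide) at -x, square bit at +x pointing to +y. Origin at the underside, mid length. About 60 g.
- pin: Bronze L-shaped hinge pin lying flat, 12 mm round bar: 62 mm leg along its x, with a 28 mm bent leg to +y at the +x end. Origin at the underside of the long leg, about mid length. About 60 g.
- peg: Maple peg lying down, 49 mm long along its x: a 16 mm square foot 32 mm long at -x, thin neck and a round 16 mm knob at +x. Origin at the underside, mid length. About 20 g. Key, pin and peg each lie with x within 0.5 rad of the counter's x: two on the left wing, one behind the other seen from the bay, and one on the right, in any order.
- bottle: Amber glass bottle 36 mm across, 75 mm high, standing at the front of the left wing. Origin under its centre. Leave alone.
- cup: Small brass cup 44 mm across, 45 mm high, standing at the front of the right wing. Origin under its centre. Leave alone.
- box: Dark wooden box 50 x 80 x 40 mm high, at the back behind the right wing, in front of the cabinet. Origin under its centre. Leave alone.
- bell: Small brass hand bell 48 mm across, 62 mm high, at the back behind the left wing. Origin under its centre. Leave alone.
Not all that is in view belongs to the job. There is more than one size of the pin; the one meant has the size given above.

How it is judged:
By the outcome, as a careful person would: the job done as asked, in the order asked, and still so for the second after the job is handed in, with the robot touching nothing.
It also fails if it takes over 56 s, if anything falls off the work surface, if the arm or the gripper's body presses on something with over 40 N, if the wrist force passes 120 N, or if a joint passes its speed limit or range.

## Robot

A 7-joint arm with a two-finger parallel gripper is mounted at the origin on the work surface. World frame = base frame: x ahead of the robot, y to its left, z up, the work surface at z = 0. Lengths are in m, angles in rad, forces in N, time in s.
With the tool pointing down it reaches from about 0.4 to 0.875 m from the base axis. Payload 19.3 kg.
Tool frame: the origin (TCP) lies at the very end of the fingers, on their centre line; the grasp point (between the pads) lies 19 mm behind it; z points along the fingers, y is the line along which they close (so a half turn about z gives the same grasp; the last joint's range is limited). The gripper opens to 85 mm and grips with 20 to 120 N. Pads are 22 mm wide; open, the fingers measure 114 mm over their backs; the gripper's body (76 mm by 85 mm) begins 54 mm behind the grasp point. The pads swing forward as they close: fully open they stand 13 mm farther back than shut.
Start: joints at [-0.07, 0.521, -0.036, 1.599, 0.021, 1.021, -0.113], TCP at [0.625, -0, 0.231] pointing down, gripper open.
Joint ranges: [-2.91, 2.91], [-0.3, 2.13], [-1.5, 1.42], [0.17, 2.43], [-1.26, 4.41], [0.16, 1.93], [-2.52, 2.52]. Speed limits (rad/s): [1.89, 1.89, 2.39, 2.39, 3.01, 3.01, 3.01].

## Interface

Orientations are given as a 3x3 rotation matrix whose columns are the frame's x, y, z axes.
In Python, from rig import arm, imaging, order gives the robot as it stands.
- The arm moves only by the tool step_arm, never from a script. Its argument "deltas" is a list that holds one entry, the list of rows, each a list of 7 numbers: the finger opening in m, from 0 to 0.0854, then the shift along the tool's x, y, z in m, then the turn, a rotation vector about the tool's x, y, z in degrees. A call has exactly 5 rows; each row shifts and turns the commanded pose from where the row before left it, along the tool's axes as they then stand; what a row does not reach is not made up. A row lasts 1/10 s, in which the tool goes at most 50 mm and 8.59 degrees, less where a joint would pass 70% of its speed; a pose out of reach is approached as far as the arm can. A call with a gripper value outside its range is refused whole. The fingers move at their own pace and stop on an object; the grip force is fixed at half the most. Time passes only in rows, so rows that do not move let the fingers close, or fill a call up. It gives the time, the measured TCP pose, the force, the opening and the grip force at its end, in the units of the state.
- arm.read_state(): the state, without advancing time (a new reading comes with each control period).
- imaging.snapshot(name): name is "scene" or "side" or "wrist"; returns (picture, depth): 420x560x3 uint8, red, green, blue; 420x560 float32, m along the optical axis (not along the pixel's ray), 0 where there is no reading.
- imaging.calibration(name): a dict with "fov_y" (degrees; the focal length in pixels is half the picture's height over the tangent of half this angle, whatever the lens; pixels are square), "cx", "cy" (the principal point, pixels), "k1" (the pictures are not rectified: a ray, as slopes to the right and down, at radius r is drawn at 1 + k1 r^2 times it, then the intrinsics apply), "rvec" (rotation vector, rad) and "tvec" (3), from world to camera coordinates, as OpenCV has them; the wrist camera has in their place "tool_from_camera" (4x4, takes a point from camera to tool coordinates, whose origin is the TCP and whose axes are the flange's). Camera axes: x right, y down, z forward; pixel columns grow to the right and rows downward; lengths in m; the calibration is good to about 2 mm. A picture is of the moment at which its call begins: read the wrist's pose just before it. calibration takes no time and is no camera call.
- order.close_job(): hands the job in; it is judged then, once.
The state is a dict: "time_s": time; "joints": joint angles; "qvel": joint speeds; "effort": joint torques, N m; "tool_pos": TCP position; "orientation": TCP orientation; "wrist_force": force on the tool from outside, world axes, zero at the start; "torque": the same for the moment, N m; "gripper_width": opening from 0.0 (shut) to 1.0 (fully open); "grip_force": force on a finger pad.
Only numpy, scipy, OpenCV 4.12 (cv2) and the standard library are available. Lean on these libraries where they do the work, as an engineer would, in place of code of your own. Each camera call takes 0.05 s, during which the arm holds its last target. There are 200 camera calls.

## Working session

There is one attempt and no reset: what is moved stays moved. The work goes in short steps, Python scripts to look and compute and a tool call to move; the robot and the scene stay as the last step left them, time stands still between calls to the robot, and variables do not carry over. Pictures are saved under pics/ and viewed, at most 10 in all, crops included, and the job is handed in when it is done.

Besides the shell and the picture viewer there is one more tool, called after "Call:" as a command line: name --argument value ..., lists and objects as JSON in quotes. step_arm: Moves the arm, as the interface text tells. Its arguments: {"type":"object","properties":{"deltas":{"type":"array","items":{"type":"array","items":{"type":"array","items":{"type":"number"}}}}},"required":["deltas"]}

```bash
mkdir -p pics; ls
cat > h.py <<'E'
import numpy as np, cv2
from rig import arm, imaging, order
def K(name):
    c=imaging.calibration(name); f=210/np.tan(np.radians(c["fov_y"])/2); return c,f
def pose(name,st=None):
    c,f=K(name)
    if name=="wrist":
        T=np.eye(4);T[:3,:3]=st["orientation"];T[:3,3]=st["tool_pos"]
        return T@np.array(c["tool_from_camera"])
    R=cv2.Rodrigues(np.array(c["rvec"],float))[0];T=np.eye(4);T[:3,:3]=R.T;T[:3,3]=-R.T@np.array(c["tvec"],float).ravel();return T
def rays(name,uv):
    c,f=K(name);uv=np.array(uv,float).reshape(-1,1,2)
    n=cv2.undistortPoints(uv,np.array([[f,0,c["cx"]],[0,f,c["cy"]],[0,0,1]]),np.array([c["k1"],0,0,0.]))[:,0]
    return np.c_[n,np.ones(len(n))]
def onplane(name,uv,z,st=None):
    T=pose(name,st);d=rays(name,uv)@T[:3,:3].T;o=T[:3,3]
    return o+d*((z-o[2])/d[:,2])[:,None]
def cloud(name,depth,st=None):
    v,u=np.mgrid[:420,:560];r=rays(name,np.c_[u.ravel(),v.ravel()])
    T=pose(name,st);P=r*depth.reshape(-1,1);return (P@T[:3,:3].T+T[:3,3]).reshape(420,560,3)
def save(n,im): cv2.imwrite(n,cv2.cvtColor(im,cv2.COLOR_RGB2BGR))
E
python3 - <<'E'
from h import *
st=arm.read_state();print(st)
a,d=imaging.snapshot("scene");save("pics/scene.png",a);np.savez("scene.npz",a=a,d=d)
b,d=imaging.snapshot("side");np.savez("side.npz",a=b,d=d)
c,d=imaging.snapshot("wrist");np.savez("wrist.npz",a=c,d=d,R=st["orientation"],p=st["tool_pos"])
save("pics/sw.png",cv2.resize(np.vstack([b,c]),None,fx=.7,fy=.7))
for n in ("scene","side"): print(pose(n))
E
```

```text
pics
{'time_s': 0.0, 'joints': array([-0.07020738,  0.52201793, -0.03633887,  1.6000041 ,  0.02119175,
        1.02110025, -0.11282349]), 'qvel': array([-0.00054536,  0.00166521, -0.00063604,  0.00051342,  0.00132333,
       -0.0005514 , -0.00134549]), 'effort': array([-4.24098413e-03, -9.27110124e+01,  1.97758444e+00, -3.69928443e+01,
        1.76317629e-02,  8.19846697e-03, -6.58496788e-05]), 'tool_pos': array([ 6.24660410e-01, -2.36059090e-05,  2.30724555e-01]), 'orientation': array([[ 2.04927296e-05,  9.99999347e-01, -1.14289383e-03],
       [ 9.99999997e-01, -2.05718680e-05, -6.92321560e-05],
       [-6.92556223e-05, -1.14289241e-03, -9.99999345e-01]]), 'wrist_force': array([-0.06300783, -0.58711793, -0.2404001 ]), 'torque': array([0.02277213, 0.01885818, 0.03732297]), 'grip_force': 0.0, 'gripper_width': 0.9988515021385495}
[[ 0.18999729  0.65008811 -0.73572174  1.13691929]
 [ 0.98175587 -0.13153671  0.13730804 -0.1052545 ]
 [-0.00751209 -0.74838729 -0.66321944  0.64855132]
 [ 0.          0.          0.          1.        ]]
[[ 0.99910196 -0.01762102  0.03853283  0.49291774]
 [-0.03917256 -0.73075368  0.68151638 -0.48868106]
 [ 0.01614899 -0.68241378 -0.73078769  0.63339064]
 [ 0.          0.          0.          1.        ]]
```

View pics/scene.png

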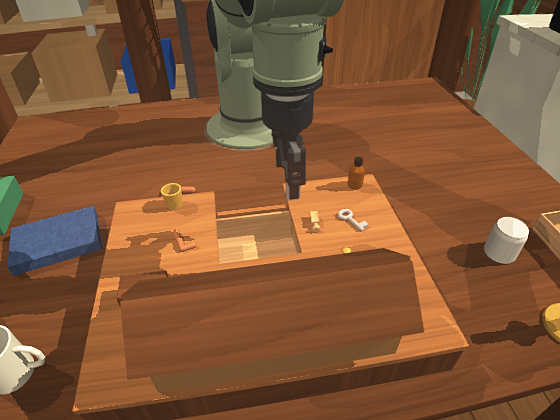

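View pics/sw.png

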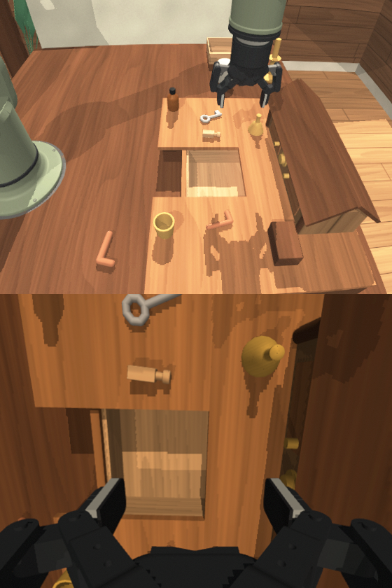

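```bash
cat > topo.py <<'E'
from h import *
def ortho(name,a,z,x0,x1,y0,y1,s):  # rows: x decreasing downward, cols: y decreasing rightward
    xs=np.arange(x1,x0,-s);ys=np.arange(y1,y0,-s);X,Y=np.meshgrid(xs,ys,indexing='ij')
    T=np.linalg.inv(pose(name));c,f=K(name)
    P=np.c_[X.ravel(),Y.ravel(),np.full(X.size,z)]@T[:3,:3].T+T[:3,3]
    n=P[:,:2]/P[:,2:];n=n*(1+c["k1"]*(n**2).sum(1))[:,None]
    m=(n*f+[c["cx"],c["cy"]]).astype(np.float32).reshape(*X.shape,2)
    return cv2.remap(a,m,None,cv2.INTER_LINEAR)
E
python3 - <<'E'
from topo import *
S=np.load("side.npz");a=S["a"]
o=ortho("side",a,.08,.36,.86,-.36,.36,.001)
for k in range(0,720,100): cv2.line(o,(k+60-0,0),(k+60,6),(255,255,255),1) # y=.3-.1k
for k in range(0,500,100): cv2.line(o,(0,60+k),(6,60+k),(255,255,255),1) # x=.8-.1k
save("pics/ortho.png",o)
c=cv2.resize(a[270:400,120:360],None,fx=3,fy=3,interpolation=cv2.INTER_CUBIC);save("pics/pins.png",c)
P=cloud("side",S["d"])
np.save("P.npy",P)
Q=P[(S["d"]>0)&(abs(P[...,2]-.08)<.004)];print(len(Q),np.median(Q[:,2]),Q.min(0),Q.max(0))
E
```

```text
48009 0.08035033632389377 [-0.5086379  -0.35976679  0.07600289] [0.87766788 1.29632839 0.08399983]
```

View pics/ortho.png

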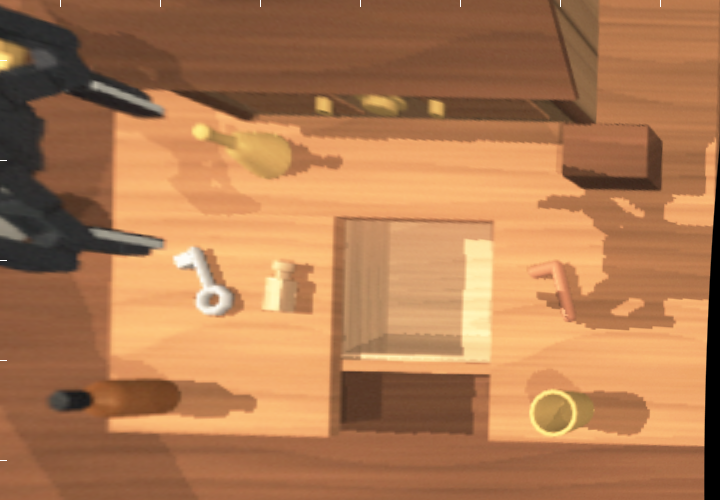

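View pics/pins.png

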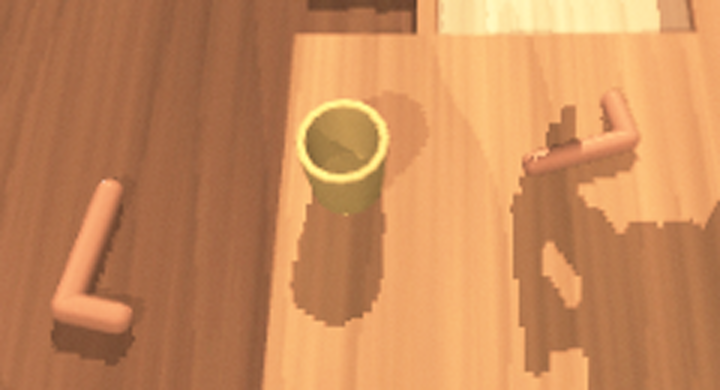

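Ortho (z = 80 mm plane, 1 mm/px) puts the peg at (281,287), the key at (205,280) beyond it, the bay at cols 333–490 and rows 219–437, and the drawer open about 0.137. The two pin candidates in the crop are the one on the right wing at (580,135) and one on the table at (90,260). The table pin is larger (longer, thicker bar). The wing pin measures about 62 × 28 mm, lies on the wing and bends to +y, so it is the one meant.

Run:
```python
from h import *
W=np.load("wrist.npz");st=dict(orientation=W["R"],tool_pos=W["p"])
f=lambda u,v:(u/.7,(v-294)/.7)
print("peg",onplane("wrist",[f(127,377),f(171,377),f(150,366),f(150,388)],.09,st).round(3).tolist())
print("bow",onplane("wrist",[f(123,310),f(150,310),f(137,325)],.085,st).round(3).tolist())
print("bay",onplane("wrist",[f(97,409),f(208,410),f(205,517)],.08,st).round(3).tolist())
print("bell/bottle wr",onplane("wrist",[f(245,360)],.1,st).round(3).tolist())
print("pin side",onplane("side",[(120+x/3,270+y/3) for x,y in((532,163),(622,140),(612,98))],.086).round(3).tolist())
print("pin long table",onplane("side",[(120+x/3,270+y/3) for x,y in((112,185),(62,312),(120,320))],.006).round(3).tolist())
print("key side",onplane("side",[(201/.7,120/.7),(222/.7,112/.7)],.085).round(3).tolist())
```

```text
peg [[0.546, 0.067, 0.09], [0.598, 0.067, 0.09], [0.574, 0.079, 0.09], [0.572, 0.054, 0.09]]
bow [[0.546, 0.139, 0.085], [0.576, 0.139, 0.085], [0.56, 0.124, 0.085]]
bay [[0.502, 0.028, 0.08], [0.642, 0.027, 0.08], [0.64, -0.128, 0.08]]
bell/bottle wr [[0.681, 0.085, 0.1]]
pin side [[0.544, -0.212, 0.086], [0.59, -0.201, 0.086], [0.588, -0.177, 0.086]]
pin long table [[0.312, -0.18, 0.006], [0.296, -0.254, 0.006], [0.327, -0.259, 0.006]]
key side [[0.548, 0.133, 0.085], [0.615, 0.169, 0.085]]
```

Call:
step_arm --deltas '[[[0.03, 0.034, -0.018, 0, 0, 0, 0], [0.03, 0.034, -0.017, 0, 0, 0, 0], [0.03, 0.034, -0.017, 0.03, 0, 0, 0], [0.03, 0, 0, 0.03, 0, 0, 0], [0.03, 0, 0, 0.03, 0, 0, 0]]]'

```text
time_s: 0.65
tool_pos: [0.5725, 0.1033, 0.1405]
orientation: [[-0.002, 1.0, 0.0], [1.0, 0.002, 0.0], [0.0, 0.0, -1.0]]
wrist_force: [0.7, -0.4, -0.5]
gripper_width: 0.354
grip_force: 0.0
```

Call:
step_arm --deltas '[[[0.03, -0.001, 0, 0.02, 0, 0, 0], [0.03, 0, 0, 0.02, 0, 0, 0], [0.03, 0, 0, 0.012, 0, 0, 0], [0.03, 0, 0, 0.005, 0, 0, 0], [0.03, 0, 0, 0, 0, 0, 0]]]'

```text
time_s: 1.15
tool_pos: [0.5729, 0.101, 0.0841]
orientation: [[0.0, 1.0, -0.001], [1.0, -0.0, -0.0], [-0.0, -0.001, -1.0]]
wrist_force: [-0.0, -0.0, 0.1]
gripper_width: 0.353
grip_force: 0.0
```

Call:
step_arm --deltas '[[[0.03, -0.01, 0, 0.001, 0, 0, 0], [0.03, -0.01, 0, 0, 0, 0, 0], [0.03, -0.01, 0, 0, 0, 0, 0], [0.03, -0.01, 0, 0, 0, 0, 0], [0.03, -0.01, 0, 0, 0, 0, 0]]]'

```text
time_s: 1.65
tool_pos: [0.5731, 0.0498, 0.0836]
orientation: [[0.001, 1.0, 0.0], [1.0, -0.001, -0.0], [-0.0, 0.0, -1.0]]
wrist_force: [0.3, 1.4, -0.4]
gripper_width: 0.352
grip_force: 0.1
```

Call:
step_arm --deltas '[[[0.03, -0.01, 0, 0, 0, 0, 0], [0.03, -0.01, 0, 0, 0, 0, 0], [0.03, -0.01, 0, 0, 0, 0, 0], [0.03, -0.007, 0, 0, 0, 0, 0], [0.03, 0, 0, 0, 0, 0, 0]]]'

```text
time_s: 2.15
tool_pos: [0.573, 0.0127, 0.0833]
orientation: [[0.001, 1.0, -0.0], [1.0, -0.001, -0.0], [-0.0, -0.0, -1.0]]
wrist_force: [0.7, 0.7, 0.2]
gripper_width: 0.35
grip_force: 0.0
```

Run:
```python
from h import *
b,d=imaging.snapshot("side");a,_=imaging.snapshot("scene")
save("pics/s2.png",np.vstack([cv2.resize(b[120:300,200:380],None,fx=1.6,fy=1.6),cv2.resize(a[160:340,200:380],None,fx=1.6,fy=1.6)]))
```

```text
(no output)
```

View pics/s2.png

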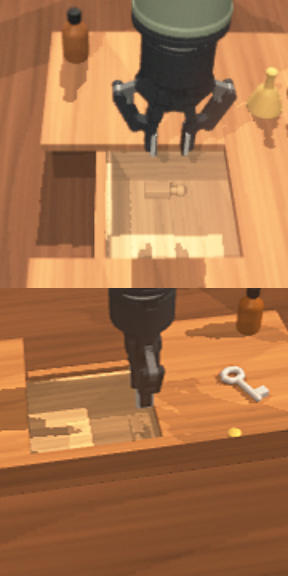

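The peg is lying in the drawer (crop pixel (165,188)), and the key has not moved. Next is the key.

Call:
step_arm --deltas '[[[0.03, 0, 0, -0.03, 0, 0, 0], [0.03, 0.03, 0, -0.01, 0, 0, 0], [0.03, 0.04, 0.001, 0, 0, 0, 0], [0.03, 0.04, 0.001, 0, 0, 0, 0], [0.03, 0.04, 0, 0, 0, 0, 0]]]'

```text
time_s: 2.75
tool_pos: [0.5748, 0.1663, 0.1235]
orientation: [[-0.001, 1.0, 0.0], [1.0, 0.001, 0.0], [0.0, 0.0, -1.0]]
wrist_force: [0.4, 0.1, 0.4]
gripper_width: 0.351
grip_force: 0.0
```

Call:
step_arm --deltas '[[[0.03, 0.035, 0, 0, 0, 0, 0], [0.03, 0.012, 0, 0, 0, 0, 0], [0.03, 0, 0, 0.02, 0, 0, 0], [0.03, 0, 0, 0.018, 0, 0, 0], [0.03, 0, 0, 0.002, 0, 0, 0]]]'

```text
time_s: 3.25
tool_pos: [0.5738, 0.2108, 0.0814]
orientation: [[-0.001, 1.0, -0.003], [1.0, 0.001, -0.001], [-0.001, -0.003, -1.0]]
wrist_force: [-1.0, 0.1, 0.3]
gripper_width: 0.348
grip_force: 0.0
```

Call:
step_arm --deltas '[[[0.03, -0.006, 0, 0, 0, 0, 0], [0.03, -0.01, 0, 0, 0, 0, 0], [0.03, -0.01, 0, 0, 0, 0, 0], [0.03, -0.01, 0, 0, 0, 0, 0], [0.03, -0.01, 0, 0, 0, 0, 0]]]'

```text
time_s: 3.75
tool_pos: [0.5752, 0.1637, 0.0837]
orientation: [[0.001, 1.0, 0.001], [1.0, -0.001, 0.0], [0.0, 0.001, -1.0]]
wrist_force: [0.6, -0.7, -0.5]
gripper_width: 0.35
grip_force: 0.0
```

Call:
step_arm --deltas '[[[0.03, -0.01, 0, 0, 0, 0, 0], [0.03, -0.01, 0, 0, 0, 0, 0], [0.03, -0.01, 0, 0, 0, 0, 0], [0.03, -0.01, 0, 0, 0, 0, 0], [0.03, 0, 0, 0, 0, 0, 0]]]'

```text
time_s: 4.25
tool_pos: [0.5751, 0.1231, 0.0833]
orientation: [[0.002, 1.0, -0.0], [1.0, -0.002, -0.001], [-0.001, -0.0, -1.0]]
wrist_force: [0.1, -0.7, -1.0]
gripper_width: 0.357
grip_force: 0.0
```

Run:
```python
from h import *
b,d=imaging.snapshot("side");a,_=imaging.snapshot("scene")
save("pics/s3.png",np.vstack([cv2.resize(b[120:300,200:380],None,fx=1.6,fy=1.6),cv2.resize(a[160:340,200:380],None,fx=1.6,fy=1.6)]))
```

```text
(no output)
```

View pics/s3.png

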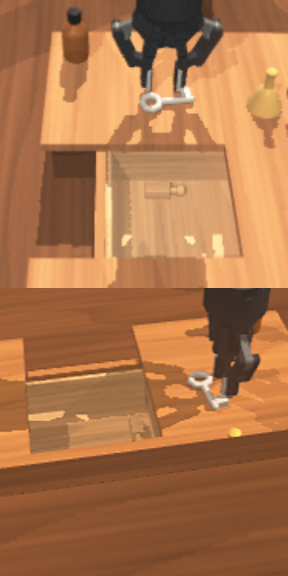

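The key is square across both fingers and still sliding towards the bay, so I continue over the edge.

Call:
step_arm --deltas '[[[0.03, -0.01, 0, 0, 0, 0, 0], [0.03, -0.01, 0, 0, 0, 0, 0], [0.03, -0.01, 0, 0, 0, 0, 0], [0.03, -0.01, 0, 0, 0, 0, 0], [0.03, -0.01, 0, 0, 0, 0, 0]]]'

```text
time_s: 4.85
tool_pos: [0.575, 0.0739, 0.0833]
orientation: [[0.0, 1.0, -0.0], [1.0, -0.0, -0.0], [-0.0, -0.0, -1.0]]
wrist_force: [-0.9, 0.3, -0.3]
gripper_width: 0.347
grip_force: 0.2
```

Call:
step_arm --deltas '[[[0.03, -0.012, 0, 0, 0, 0, 0], [0.03, -0.012, 0, 0, 0, 0, 0], [0.03, -0.012, 0, 0, 0, 0, 0], [0.03, -0.012, 0, 0, 0, 0, 0], [0.03, -0.012, 0, 0, 0, 0, 0]]]'

```text
time_s: 5.35
tool_pos: [0.5749, 0.0138, 0.0833]
orientation: [[0.0, 1.0, -0.0], [1.0, -0.0, -0.0], [-0.0, -0.0, -1.0]]
wrist_force: [0.5, 0.1, 0.4]
gripper_width: 0.353
grip_force: 0.0
```

Call:
step_arm --deltas '[[[0.03, 0, 0, 0, 0, 0, 0], [0.03, 0, 0, 0, 0, 0, 0], [0.03, 0, 0, -0.015, 0, 0, 0], [0.03, 0, 0, -0.02, 0, 0, 0], [0.03, -0.03, 0, -0.01, 0, 0, 0]]]'

```text
time_s: 5.85
tool_pos: [0.5759, -0.0106, 0.1307]
orientation: [[-0.006, 1.0, 0.002], [1.0, 0.006, 0.002], [0.002, 0.002, -1.0]]
wrist_force: [-0.2, -0.1, 0.2]
gripper_width: 0.35
grip_force: 0.0
```

Call:
step_arm --deltas '[[[0.03, -0.045, 0, 0, 0, 0, 0], [0.03, -0.045, -0.001, 0, 0, 0, 0], [0.03, -0.045, -0.001, 0, 0, 0, 0], [0.03, -0.045, -0.001, 0, 0, 0, 0], [0.03, -0.045, 0, 0, 0, 0, 0]]]'

```text
time_s: 6.35
tool_pos: [0.5722, -0.2412, 0.1296]
orientation: [[-0.001, 1.0, 0.001], [1.0, 0.001, -0.0], [-0.0, 0.001, -1.0]]
wrist_force: [0.8, -0.5, 0.5]
gripper_width: 0.35
grip_force: 0.0
```

Run:
```python
from h import *
b,d=imaging.snapshot("side");a,_=imaging.snapshot("scene")
save("pics/s4.png",np.vstack([cv2.resize(b[120:360,200:420],None,fx=1.6,fy=1.3),cv2.resize(a[160:320,140:360],None,fx=1.6,fy=1.6)]))
```

```text
(no output)
```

View pics/s4.png

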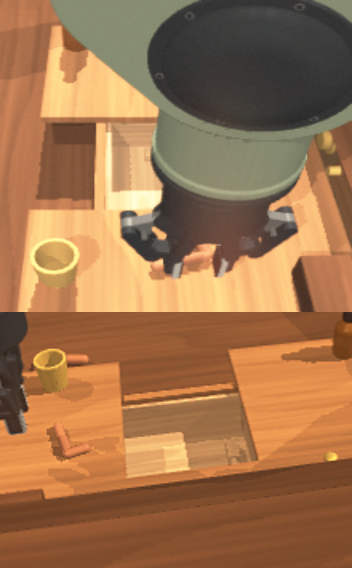

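The key has left the wing, and the pin lies clear ahead of the fingers. I lower behind the pin and sweep it in +y.

Call:
step_arm --deltas '[[[0.03, -0.01, -0.002, 0.005, 0, 0, 0], [0.03, 0, 0, 0.02, 0, 0, 0], [0.03, 0, 0, 0.015, 0, 0, 0], [0.03, 0, 0, 0.006, 0, 0, 0], [0.03, 0.005, 0, 0, 0, 0, 0]]]'

```text
time_s: 6.95
tool_pos: [0.5696, -0.2446, 0.0815]
orientation: [[-0.0, 1.0, -0.001], [1.0, 0.0, 0.0], [0.0, -0.001, -1.0]]
wrist_force: [0.1, 0.4, 0.0]
gripper_width: 0.35
grip_force: 0.0
```

Call:
step_arm --deltas '[[[0.03, 0.01, 0, 0, 0, 0, 0], [0.03, 0.01, 0, 0, 0, 0, 0], [0.03, 0.01, 0, 0, 0, 0, 0], [0.03, 0.01, 0, 0, 0, 0, 0], [0.03, 0.01, 0, 0, 0, 0, 0]]]'

```text
time_s: 7.45
tool_pos: [0.5701, -0.194, 0.0826]
orientation: [[-0.0, 1.0, 0.0], [1.0, 0.0, -0.0], [-0.0, 0.0, -1.0]]
wrist_force: [-0.5, -1.0, -0.5]
gripper_width: 0.357
grip_force: 0.2
```

Call:
step_arm --deltas '[[[0.03, 0.01, 0, 0, 0, 0, 0], [0.03, 0.01, 0, 0, 0, 0, 0], [0.03, 0.01, 0, 0, 0, 0, 0], [0.03, 0.01, 0, 0, 0, 0, 0], [0.03, 0.01, 0, 0, 0, 0, 0]]]'

```text
time_s: 7.95
tool_pos: [0.5699, -0.1442, 0.0823]
orientation: [[0.0, 1.0, -0.0], [1.0, -0.0, 0.0], [0.0, -0.0, -1.0]]
wrist_force: [-0.3, 0.2, -0.7]
gripper_width: 0.35
grip_force: 0.0
```

Call:
step_arm --deltas '[[[0.03, 0.01, 0, 0, 0, 0, 0], [0.03, 0.01, 0, 0, 0, 0, 0], [0.03, 0.008, 0, 0, 0, 0, 0], [0.03, 0, 0, 0, 0, 0, 0], [0.03, 0, 0, 0, 0, 0, 0]]]'

```text
time_s: 8.45
tool_pos: [0.57, -0.1172, 0.0823]
orientation: [[-0.0, 1.0, -0.0], [1.0, 0.0, -0.0], [-0.0, -0.0, -1.0]]
wrist_force: [0.2, 0.1, -0.4]
gripper_width: 0.354
grip_force: 0.0
```

Run:
```python
from h import *
b,d=imaging.snapshot("side");a,_=imaging.snapshot("scene")
save("pics/s5.png",np.vstack([cv2.resize(b[120:360,200:420],None,fx=1.6,fy=1.3),cv2.resize(a[160:320,140:360],None,fx=1.6,fy=1.6)]))
```

```text
(no output)
```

View pics/s5.png

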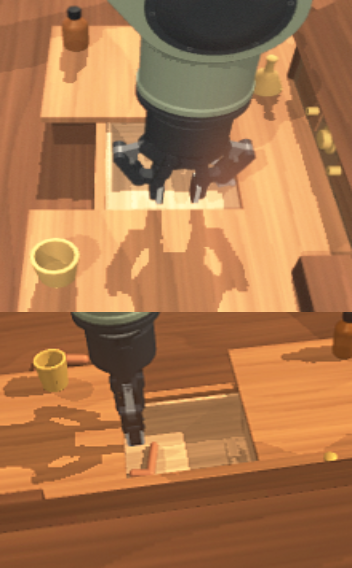

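The pin is in the drawer (scene crop (150,460)). I rise and look down into it with the wrist camera before shutting.

Call:
step_arm --deltas '[[[0.03, 0, 0, -0.03, 0, 0, 0], [0.03, 0, 0, -0.04, 0, 0, 0], [0.0, 0, -0.01, -0.04, 0, 0, 0], [0.0, 0, -0.01, -0.03, 0, 0, 0], [0.0, 0, 0, 0, 0, 0, 0]]]'

```text
time_s: 9.05
tool_pos: [0.5507, -0.1181, 0.2263]
orientation: [[0.001, 1.0, 0.006], [1.0, -0.001, -0.001], [-0.001, 0.006, -1.0]]
wrist_force: [0.5, -1.0, -0.5]
gripper_width: 0.004
grip_force: 0.0
```

Run:
```python
from h import *
st=arm.read_state();b,d=imaging.snapshot("wrist")
save("pics/w6.png",b);P=cloud("wrist",d,st)
m=(d>0)&(P[...,0]>.5)&(P[...,0]<.635)&(P[...,1]>-.125)&(P[...,1]<.02)
print(st["tool_pos"],"max z in drawer",np.percentile(P[m][:,2],[1,50,95,99,100]).round(3))
```

```text
[ 0.55071772 -0.11806913  0.22631742] max z in drawer [0.007 0.293 0.319 0.323 0.325]
```

View pics/w6.png

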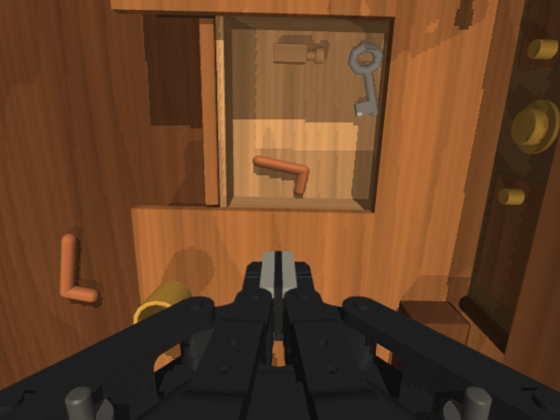

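All three lie in the drawer: peg (300,53), key (367,80), pin (282,170). I check the key's height and the panel position before pushing.

Run:
```python
from h import *
st=arm.read_state();b,d=imaging.snapshot("wrist");P=cloud("wrist",d,st)
Z=P[40:118,345:380,2];print("key zmax",np.percentile(Z[d[40:118,345:380]>0],[5,50,95,100]).round(3))
print("panel outer",onplane("wrist",[(201,40),(206,195)],.074,st).round(3).tolist(),"wing edges",onplane("wrist",[(150,14),(150,207)],.08,st).round(3).tolist())
```

```text
key zmax [0.007 0.009 0.017 0.019]
panel outer [[0.49, 0.01, 0.074], [0.487, -0.117, 0.074]] wing edges [[0.453, 0.027, 0.08], [0.437, -0.127, 0.08]]
```

Call:
step_arm --deltas '[[[0, 0.017, -0.025, 0, 0, 0, 0], [0, 0.017, -0.025, 0, 0, 0, 0], [0, 0.017, -0.025, 0, 0, 0, 0], [0, 0.017, -0.026, 0, 0, 0, 0], [0, 0, 0, 0.02, 0, 0, 0]]]'

```text
time_s: 9.65
tool_pos: [0.4473, -0.0476, 0.2027]
orientation: [[-0.002, 1.0, 0.001], [1.0, 0.002, 0.0], [0.0, 0.001, -1.0]]
wrist_force: [0.9, 0.3, -1.0]
gripper_width: -0.001
grip_force: 0.0
```

Call:
step_arm --deltas '[[[0, 0, 0, 0.035, 0, 0, 0], [0, 0, 0, 0.04, 0, 0, 0], [0, 0, 0, 0.04, 0, 0, 0], [0, 0, 0, 0.03, 0, 0, 0], [0, 0, 0, 0.005, 0, 0, 0]]]'

```text
time_s: 10.15
tool_pos: [0.4467, -0.0489, 0.0488]
orientation: [[-0.0, 1.0, -0.006], [1.0, 0.0, 0.0], [0.0, -0.006, -1.0]]
wrist_force: [0.8, -0.3, 0.4]
gripper_width: 0.001
grip_force: 0.0
```

Call:
step_arm --deltas '[[[0, 0, 0.01, -0.002, 0, 0, 0], [0, 0, 0.006, 0, 0, 0, 0], [0, 0, 0.006, 0, 0, 0, 0], [0, 0, 0.008, 0, 0, 0, 0], [0, 0, 0.008, 0, 0, 0, 0]]]'

```text
time_s: 10.65
tool_pos: [0.4878, -0.0492, 0.055]
orientation: [[0.0, 1.0, 0.001], [1.0, -0.0, -0.0], [-0.0, 0.001, -1.0]]
wrist_force: [-3.0, -0.6, 2.2]
gripper_width: 0.006
grip_force: 1.2
```

Call:
step_arm --deltas '[[[0, 0, 0.01, 0, 0, 0, 0], [0, 0, 0.01, 0, 0, 0, 0], [0, 0, 0.01, 0, 0, 0, 0], [0, 0, 0.01, 0, 0, 0, 0], [0, 0, 0.01, 0, 0, 0, 0]]]'

```text
time_s: 11.15
tool_pos: [0.5377, -0.0491, 0.0542]
orientation: [[0.0, 1.0, -0.0], [1.0, -0.0, -0.0], [-0.0, -0.0, -1.0]]
wrist_force: [-2.1, -1.4, -0.1]
gripper_width: 0.001
grip_force: 1.3
```

Call:
step_arm --deltas '[[[0, 0, 0.01, 0, 0, 0, 0], [0, 0, 0.01, 0, 0, 0, 0], [0, 0, 0.01, 0, 0, 0, 0], [0, 0, 0.01, 0, 0, 0, 0], [0, 0, 0.01, 0, 0, 0, 0]]]'

```text
time_s: 11.65
tool_pos: [0.5878, -0.049, 0.0543]
orientation: [[0.0, 1.0, -0.0], [1.0, -0.0, -0.0], [-0.0, -0.0, -1.0]]
wrist_force: [-1.9, -1.5, -1.2]
gripper_width: 0.004
grip_force: 1.3
```

Remaining travel is about 20 mm. I push slowly until the force shows the stop.

Call:
step_arm --deltas '[[[0, 0, 0.004, 0, 0, 0, 0], [0, 0, 0.004, 0, 0, 0, 0], [0, 0, 0.003, 0, 0, 0, 0], [0, 0, 0.003, 0, 0, 0, 0], [0, 0, 0.002, 0, 0, 0, 0]]]'

```text
time_s: 12.15
tool_pos: [0.6031, -0.0491, 0.0543]
orientation: [[0.0, 1.0, 0.0], [1.0, -0.0, -0.0], [-0.0, 0.0, -1.0]]
wrist_force: [-1.0, -1.1, 0.4]
gripper_width: 0.001
grip_force: 1.1
```

Call:
step_arm --deltas '[[[0, 0, 0.001, 0, 0, 0, 0], [0, 0, 0.001, 0, 0, 0, 0], [0, 0, 0.001, 0, 0, 0, 0], [0, 0, 0.001, 0, 0, 0, 0], [0, 0, 0.001, 0, 0, 0, 0]]]'

```text
time_s: 12.65
tool_pos: [0.608, -0.049, 0.0543]
orientation: [[0.0, 1.0, -0.0], [1.0, -0.0, -0.0], [-0.0, -0.0, -1.0]]
wrist_force: [-1.9, -2.2, 0.4]
gripper_width: 0.003
grip_force: 1.0
```

Call:
step_arm --deltas '[[[0, 0, 0.001, 0, 0, 0, 0], [0, 0, 0.001, 0, 0, 0, 0], [0, 0, 0.001, 0, 0, 0, 0], [0, 0, 0.0, 0, 0, 0, 0], [0, 0, 0.0, 0, 0, 0, 0]]]'

```text
time_s: 13.15
tool_pos: [0.6094, -0.0491, 0.0541]
orientation: [[0.0, 1.0, -0.003], [1.0, -0.0, -0.0], [-0.0, -0.003, -1.0]]
wrist_force: [-12.6, -0.8, 8.6]
gripper_width: 0.004
grip_force: 6.5
```

The stop is reached (12.6 N at x = 0.609). I back off, rise and check.

Call:
step_arm --deltas '[[[0, 0, -0.01, 0, 0, 0, 0], [0, 0, -0.03, 0, 0, 0, 0], [0, 0, -0.04, 0, 0, 0, 0], [0, 0, -0.03, 0, 0, 0, 0], [0, 0, 0, -0.03, 0, 0, 0]]]'

```text
time_s: 13.65
tool_pos: [0.4957, -0.0489, 0.0823]
orientation: [[-0.0, 1.0, -0.007], [1.0, 0.0, -0.0], [-0.0, -0.007, -1.0]]
wrist_force: [0.4, -0.2, 1.3]
gripper_width: 0.0
grip_force: 0.0
```

Call:
step_arm --deltas '[[[0, 0, 0, -0.04, 0, 0, 0], [0, 0, 0, -0.04, 0, 0, 0], [0, 0, 0, -0.04, 0, 0, 0], [0, 0, 0, -0.03, 0, 0, 0], [0, 0, 0, 0, 0, 0, 0]]]'

```text
time_s: 14.15
tool_pos: [0.5027, -0.0489, 0.2382]
orientation: [[0.0, 1.0, 0.007], [1.0, -0.0, -0.0], [-0.0, 0.007, -1.0]]
wrist_force: [-0.6, 0.2, -0.2]
gripper_width: -0.001
grip_force: 0.0
```

Run:
```python
from h import *
b,d=imaging.snapshot("side");a,_=imaging.snapshot("scene")
save("pics/end.png",np.vstack([b[100:400],a[140:430]]))
```

```text
(no output)
```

View pics/end.png

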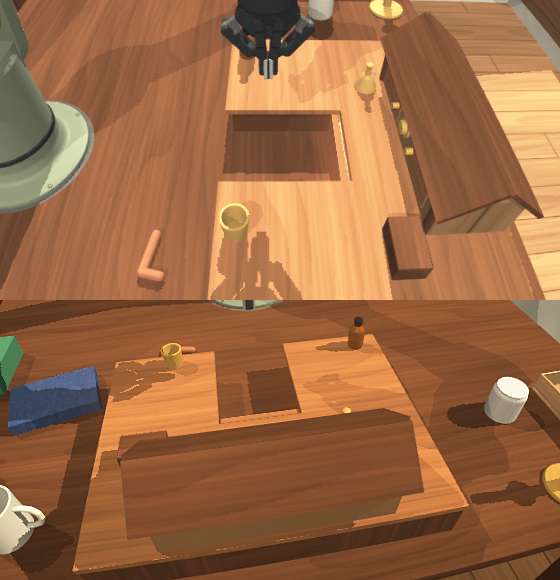

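The drawer is shut: its panel strip shows at the bay's rear edge at (343,145). The bottle, cup, box and bell are standing where they were, and the robot is clear.

```bash
python3 -c "
from rig import order;print(order.close_job())"
```

```text
the job is handed in; nothing more can be done
None
```

The key, the hinge pin and the peg were swept into the drawer and the drawer was pushed to its stop, with the bottle, cup, box and bell left standing; the job was handed in at about 14 s of the 56 s allowed, and no verdict was returned.

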